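# Latch the cell counter's sample tray and start the count

### The arm

A 6-joint arm with a two-finger parallel gripper is mounted at the origin on the work surface. World frame = base frame: x ahead of the robot, y to its left, z up, the work surface at z = 0. Lengths are in mm, angles in degrees, forces in N, time in s.
With the tool pointing down it reaches from about 325 to 900 mm from the base axis. Payload 6.1 kg.
Tool frame: the origin (TCP) lies at the very end of the fingers, on their centre line; the grasp point (between the pads) lies 19 mm behind it; x points along the fingers, z is the direction in which the jaws open and shut, and the axes are right-handed (so a half turn about x gives the same grasp; the last joint's range is limited). The gripper opens to 85 mm and grips with 20 to 120 N. Pads are 22 mm wide; open, the fingers measure 114 mm over their backs; the gripper's body (76 mm by 85 mm) begins 54 mm behind the grasp point. The pads swing forward as they close: fully open they stand 13 mm farther back than shut.
Start: joints at [-76.667, 12.628, 87.462, -0, 79.91, -7.225], TCP at [219.462, -585.194, 205.4] pointing down, gripper open.
Joint ranges: [-170.65, 170.65], [-52.31, 119.04], [5.05, 147.46], [-71.25, 251.25], [11.57, 151.72], [-153.62, 153.62]. Speed limits (degrees/s): [147.25, 147.25, 172.46, 180, 180, 180].

### API

Orientations are given as [roll, pitch, yaw] about the fixed x, y, z axes, in that order (R = Rz(yaw) Ry(pitch) Rx(roll)).
In Python, from rig import manip gives the robot as it stands. The module is installed in compiled form; this text tells all that it offers. Calls block until the motion is done:
- manip.move_ptp(position, orientation): joint-space move of the TCP to a pose.
- manip.move_linear(position, frame=None, v=150, contact_N=None): straight line of the TCP; frame=None keeps the orientation; v is the mean speed in mm/s. With contact_N (N) it stops when the force on the tool has changed by that much, and returns True; else False.
- manip.set_joints(angles): joint-space move.
- manip.gripper_to(opening, f_grip=None): finger opening in mm; f_grip is the grip in N (None keeps the last); returns when the fingers have stopped.
- manip.sleep(seconds).
- manip.solve_ik(position, orientation): joint angles nearest the present ones, or None.
- manip.get_image(name): name is "scene" or "top" or "wrist"; returns the picture (420x560x3 uint8, blue, green, red); there is no depth.
- manip.camera_params(name): a dict with "fx", "fy", "cx", "cy" (pixels), "R" (3x3) and "t" (3): a world point X has camera coordinates R X + t; the wrist camera has in their place "tool_from_camera" (4x4, takes a point from camera to tool coordinates, whose origin is the TCP and whose axes are the tool frame's). Camera axes: x right, y down, z forward; pixel columns grow to the right and rows downward; lengths in mm; the calibration is good to about 2 mm. The wrist camera is an equidistant fisheye: a pixel r from the principal point sees the ray r / f radians off the axis. A picture is of the moment at which its call begins: read the wrist's pose just before it. camera_params takes no time and is no camera call.
A pose or a line that the arm cannot do raises manip.PlanningError and nothing moves.
- manip.job_done(): hands the job in, once; it reports no verdict.
Readings, each from a call of its own:
- manip.current_time_s(): time.
- manip.current_qpos(): joint angles.
- manip.current_joint_velocities(): joint speeds.
- manip.current_joint_torque(): joint torques, N m.
- manip.current_eef_pos(): TCP position.
- manip.current_tool_rot(): TCP orientation.
- manip.current_contact_force(): force on the tool from outside, world axes, zero at the start.
- manip.current_torque(): the same for the moment, N m.
- manip.current_grip_width(): finger opening in mm.
Only numpy, scipy, OpenCV 4.12 (cv2) and the standard library are available. Lean on these libraries where they do the work, as an engineer would, in place of code of your own. Each camera call takes 0.05 s, during which the arm holds its last target.

### The job

The counting slide already lies in the cell counter's open sample tray. Push the tray in with a fingertip until it is well past its click, without ramming it, then let go so that it springs back and latches in the reading position with the slide still seated. Once it is latched, press the round start key firmly down and come away; do not pick anything up, and leave the flask, the dishes and the tube rack where they are.

Things in the scene. Friction and masses are not known exactly. Their poses are not given: they have to be found in the camera images.
- counter: white cell counter, fixed on the bench, yaw 0.9 to 1.6 rad, 200 mm deep (its x), 190 wide (its y). Origin: centre of its underside; x points from its front to its back, z up. Upright front face at x = -100 mm, 75 mm high, with the tray's slot in its middle; above it a level ledge 42 mm deep, then a screen sloping up at 42 degrees to a top at 175 mm.
- tray (a joint): tray travel along the counter's +x, m: 0 out (start), 0.052 latched, 0.065 meets a rubber buffer (4 N/mm), 0.076 hard stop. A damped spring (40 N s/m) pushes it out, 4 N at 0, 7.5 N at 0.070; lifting the hidden latch at 0.03 to 0.05 adds 3 N. Let go beyond 0.055, it springs back onto the latch at 0.052 and stays; let go earlier, it comes right out. It may be pushed again at any time.
- tray_front (a point): centre of the outer face of the tray's grey front plate, the face to push; moves with the tray. Plate 96 mm wide, 8 mm thick, 16 to 56 mm above the bench, facing the counter's -x. This point is 36 mm above the bench and stands before the counter's front face by 95 mm (tray out), 43 mm (latched) or 30 mm (at the buffer). Axes as the counter's.
- tray_seat (a point): centre of the slide's shallow recess in the tray (28 by 78 mm, rim 3.5 mm high), 66 mm behind the outer face of the front plate and 33.5 mm above the bench; axes as the counter's. The slide's centre is here when it is seated.
- slide_mid (a point): centre of the loose clear plastic counting slide, 25 x 75 x 3 mm, 10 to 17 g, lying in the tray's recess with its long side across the tray.
- start_key (a joint): stroke of the start key, m: 0 = up, 0.006 = fully down; springs back up. 5 N takes it fully down.
- start_key_top (a point): centre of the top of the round start key (24 mm diameter, white, in a grey ring of 40 mm) on the level ledge, at the counter's x = -79, y = 66 mm (left of the tray for someone facing the counter's front). 89 mm above the bench when up, 10 mm above the ring; pressed straight down.
- flask: loose culture flask lying flat, 130 mm long with its blue screw cap, 72 mm wide, 34 mm high; origin under its middle. Bystander.
- dishes: loose stack of amber dishes, 90 mm diameter, 62 mm high; origin at the centre of its underside. Bystander.
- rack: loose white tube rack, 60 x 110 mm, with blue-capped tubes to 98 mm height; origin at the centre of its underside. Bystander.
Not all that is in view belongs to the job. Of the things like the part that bears slide_mid, leave any that is black or green; of the rest the smaller one is meant.

How it is judged:
By the outcome, as a careful person would: the job done as asked, in the order asked, and still so for the second after the job is handed in, with the robot touching nothing.
It also fails if it takes over 40 s, if anything falls off the work surface, if the arm or the gripper's body presses on something with over 40 N, if the wrist force passes 120 N, or if a joint passes its speed limit or range.

## Working session

There is one attempt and no reset: what is moved stays moved. The work goes in short steps, each a Python script; the robot and the scene stay as the last script left them, time stands still between calls to the robot, and variables do not carry over. Pictures are saved under pics/ and viewed, and the job is handed in when it is done.

```bash
mkdir -p pics; ls
python3 - <<'E'
from rig import manip
import cv2
for n in ("scene","top","wrist"):
    cv2.imwrite(f"pics/{n}0.png",manip.get_image(n))
    p=manip.camera_params(n); print(n,{k:(v.tolist() if hasattr(v,'tolist') else v) for k,v in p.items()})
print(manip.current_time_s(),manip.current_tool_rot(),manip.current_eef_pos())
E
```

```text
pics
scene {'fx': 395.10769758012816, 'fy': 395.10769758012816, 'cx': 280.8017823092103, 'cy': 211.40945162008387, 'R': [[-0.42628136721946563, 0.9045882173133168, -0.002086398671922715], [0.6781073246901613, 0.31802545909977525, -0.6625935885336722], [-0.5987108251594044, -0.2838661030526405, -0.7489762235042263]], 't': [188.7180651567498, -366.5322659425384, 1199.1431532176352]}
top {'fx': 515.9307898535947, 'fy': 515.9307898535947, 'cx': 270.9041011657174, 'cy': 211.04137594307102, 'R': [[0.01988907950306378, -0.9997975824103579, 0.0030362349916681964], [-0.9988845108992407, -0.02000081694124388, -0.04277500680616451], [0.042827075572648844, -0.0021820925935157427, -0.9990801169424842]], 't': [18.424982885882823, 583.4926147311735, 1285.0881793972633]}
wrist {'fx': 325.19226210127806, 'fy': 325.19226210127806, 'cx': 280.4419650189679, 'cy': 213.34070625499984, 'tool_from_camera': [[-0.001363380559082632, -0.2912867045507608, 0.9566348294649355, -168.55671684193524], [0.0004206974782650844, -0.9566358009836641, -0.29128640079820506, 75.37497728113883], [0.9999989821030222, 5.319644403103767e-06, 0.0014268022352402683, 1.0744797489922187], [0.0, 0.0, 0.0, 1.0]]}
0.15 [173.10965107  89.91240619 103.6670242 ] [ 219.32938509 -584.70466444  204.54377907]
```

View pics/scene0.png

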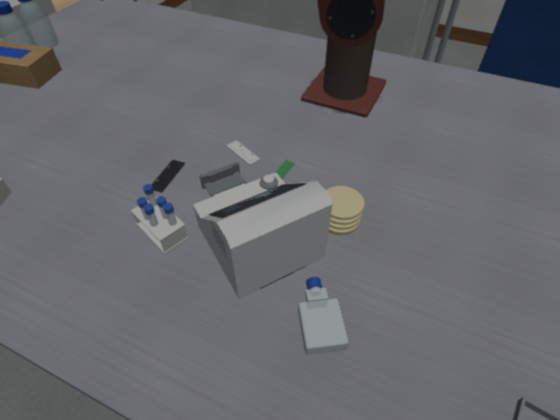

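View pics/top0.png

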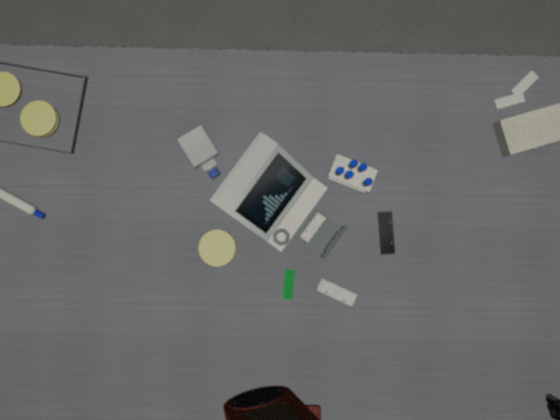

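View pics/wrist0.png

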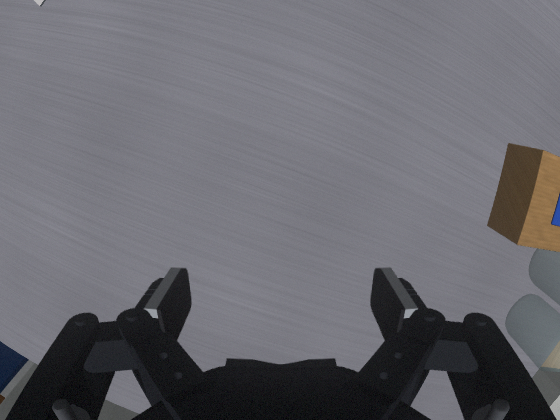

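Run:
```python
import cv2
t=cv2.imread("pics/top0.png")[120:310,200:400]; cv2.imwrite("pics/top0c.png",cv2.resize(t,None,fx=3.1,fy=3.1,interpolation=cv2.INTER_CUBIC))
t=cv2.imread("pics/scene0.png")[130:300,130:340]; cv2.imwrite("pics/scene0c.png",cv2.resize(t,None,fx=3.5,fy=3.5,interpolation=cv2.INTER_CUBIC))
```

```text
(no output)
```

View pics/top0c.png

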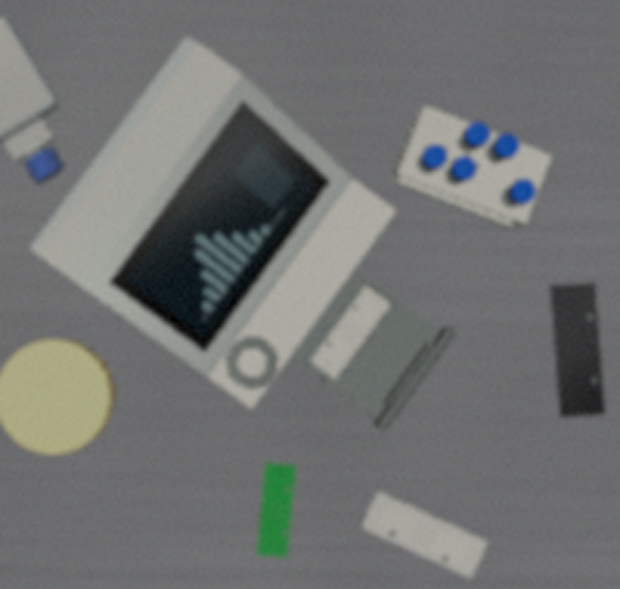

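View pics/scene0c.png

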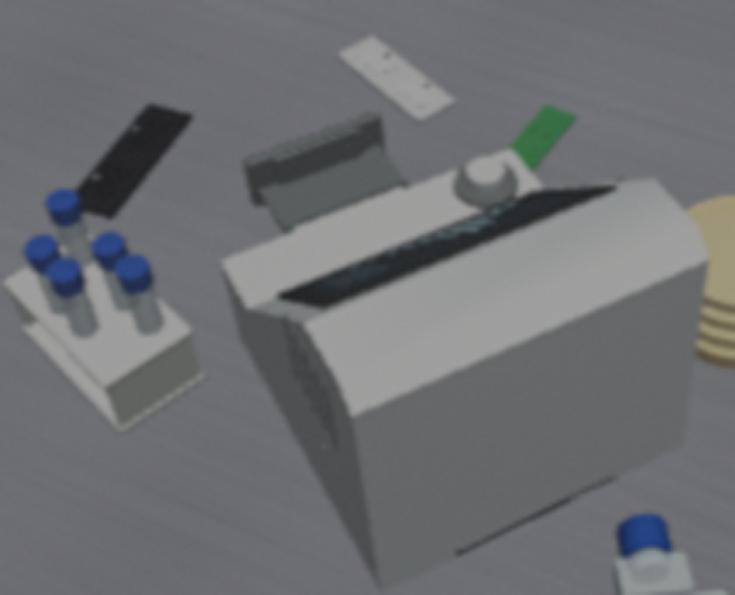

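```bash
cat > h.py <<'E'
import numpy as np, cv2
from rig import manip
def ray(cam,uv):
    p=manip.camera_params(cam);R=np.array(p['R']);t=np.array(p['t'])
    d=R.T@np.array([(uv[0]-p['cx'])/p['fx'],(uv[1]-p['cy'])/p['fy'],1.]); return -R.T@t,d
def onz(cam,uv,z):
    o,d=ray(cam,uv); return o+d*(z-o[2])/d[2]
def proj(cam,X):
    p=manip.camera_params(cam);c=np.array(p['R'])@X+np.array(p['t']); return c[0]/c[2]*p['fx']+p['cx'],c[1]/c[2]*p['fy']+p['cy']
def tri(uv1,uv2):
    o,d=ray('scene',uv1);q,e=ray('top',uv2)
    s=np.linalg.lstsq(np.c_[d,-e],q-o,rcond=None)[0]
    a=o+s[0]*d;b=q+s[1]*e; return (a+b)/2,np.linalg.norm(a-b)
E
python3 - <<'E'
from h import *
tc=lambda x,y:(200+x/3.1-.35,120+y/3.1-.35); sc=lambda x,y:(130+x/3.5-.35,130+y/3.5-.35)
np.set_printoptions(precision=1,suppress=True)
A=onz('top',tc(395,211),75);B=onz('top',tc(253,408),75)
print(A,B,np.linalg.norm(A-B))
d=(B-A)/np.linalg.norm(B-A) # counter +y
x=np.array([d[1],-d[0],0]);print('yaw',np.arctan2(x[1],x[0]))
P=onz('top',tc(452,330),56);Q=onz('top',tc(380,428),56);print('plate',P,Q,np.linalg.norm(P-Q))
print('key',onz('top',tc(251,361),84),tri(sc(487,172),tc(251,361)))
for z in (75,):
  C=onz('scene',sc(224,262),75); print('scene right front corner',C, onz('scene',sc(513,150),75))
M=(A+B)/2
print('key pred',M+x*21+d*66,'plate pred',M-95*x)
print('slide',onz('top',tc(350,332),33.5),'pred',M-29*x)
E
```

```text
[ 639.  -103.4   75. ] [484.8   3.6  75. ] 187.7074168868042
yaw 0.9643507188609834
plate [ 548.2 -151.6   56. ] [470.5 -96.4  56. ] 95.28039052562755
key [520.9   6.   84. ] (array([520.2,   7.4,  85.2]), np.float64(3.091602585771912))
scene right front corner [639.9 -99.   75. ] [486.    9.7  75. ]
key pred [519.6   5.   75. ] plate pred [ 507.8 -128.    75. ]
slide [545.3 -73.6  33.5] pred [545.4 -73.7  75. ]
```

```bash
cat >> h.py <<'E'
from scipy.spatial.transform import Rotation as Ro
YAW=.964
CX=np.array([np.cos(YAW),np.sin(YAW),0]);CY=np.array([-CX[1],CX[0],0])
FRONT=np.array([562.3,-48.9,0])   # centre of front face on bench
def ori(tilt):
    a=np.radians(tilt); x=-np.cos(a)*np.array([0,0,1])+np.sin(a)*CX; z=CY; y=np.cross(z,x)
    return Ro.from_matrix(np.c_[x,y,z]).as_euler('xyz',degrees=True)
def P(x,y,z): return FRONT+CX*x+CY*y+np.array([0,0,z])   # x from front face
E
python3 - <<'E'
from h import *
np.set_printoptions(precision=1,suppress=True)
for tilt in (0,12,20):
  print(tilt,ori(tilt),[manip.solve_ik(p,ori(tilt)) for p in (P(-150,0,140),P(-150,0,34),P(-25,0,34))])
print(manip.solve_ik(P(21,66,130),ori(0)),manip.solve_ik(P(21,66,83),ori(0)),P(21,66,0))
w=onz('top',(337,292),2);print('white slide',w, 'in counter',(w-FRONT)@CX,(w-FRONT)@CY)
g=onz('top',(289,284),2);print('green', 'in counter',(g-FRONT)@CX,(g-FRONT)@CY)
E
```

```text
0 [-145.2   90.     0. ] [None, None, None]
12 [-90.   78.   55.2] [None, None, None]
20 [-90.   70.   55.2] [None, None, None]
[  -8.     2.2  107.4    0.    70.5 -153.3] [  -8.     5.5  109.4   -0.    65.1 -153.3] [520.1   6.    0. ]
white slide [ 382.7 -140.5    2. ] in counter -177.6724195087064 95.3152855326945
green in counter -67.95790540619495 149.95424339886546<sys>:0: UserWarning: Gimbal lock detected. Setting third angle to zero since it is not possible to uniquely determine all angles.
```

```bash
sed -i 's/z=CY; y=/z=-CY; y=/' h.py
python3 - <<'E' 2>/dev/null
from h import *
np.set_printoptions(precision=1,suppress=True)
for tilt in (.01,12,20):
  print(tilt,ori(tilt),[manip.solve_ik(p,ori(tilt)) for p in (P(-150,0,140),P(-150,0,34),P(-25,0,34),P(21,66,130),P(21,66,83))])
E
```

```text
0.01 [90.  90.  55.2] [array([-28.8,  -0.3, 108.8,   0. ,  71.6,   6. ]), array([-28.8,   7.9, 112.8,   0. ,  59.3,   6. ]), array([-15.4,  13.7, 106.1,   0. ,  60.2,  19.4]), array([ -8. ,   2.2, 107.4,   0. ,  70.5,  26.7]), array([ -8. ,   5.5, 109.4,   0. ,  65.1,  26.7])]
12 [90.  78.  55.2] [array([-37.5,  -1.8, 111.1,  12.6,  71.7,  -6.8]), array([-37.5,   6.9, 115. ,  14. ,  59.4, -10. ]), array([-23.2,  10.6, 110.8,  14.1,  57. ,   4.1]), array([-16. ,  -2.9, 113.3,  12.4,  66.2,  14. ]), array([-16. ,   0.7, 115.3,  13.1,  60.7,  12.6])]
20 [90.  70.  55.2] [array([-43.1,  -1.3, 112.2,  20.7,  73.2, -15.1]), array([-43.1,   7.9, 115.7,  22.7,  61.4, -20.2]), array([-28.6,  10.1, 113.2,  24. ,  56.9,  -7. ]), array([-21.8,  -4.9, 116.9,  21.6,  65. ,   4.3]), array([-21.8,  -1. , 118.8,  22.7,  59.6,   1.8])]
```

Run:
```python
from h import *
manip.gripper_to(0,40)
manip.move_ptp(P(-145,0,150),ori(12))
manip.move_linear(P(-145,0,36),v=120)
print(manip.current_eef_pos(),P(-145,0,36),manip.current_contact_force(),manip.current_time_s())
for n in ("scene","top","wrist"): cv2.imwrite(f"pics/{n}1.png",manip.get_image(n))
t=cv2.imread("pics/scene1.png")[100:270,130:340]; cv2.imwrite("pics/scene1c.png",cv2.resize(t,None,fx=3.5,fy=3.5,interpolation=cv2.INTER_CUBIC))
```

```text
[ 480.23115317 -168.4845138    36.767401  ] [ 479.61539714 -168.01446785   36.        ] [0.67458622 0.67827851 0.54575965] 3.7833
```

View pics/wrist1.png

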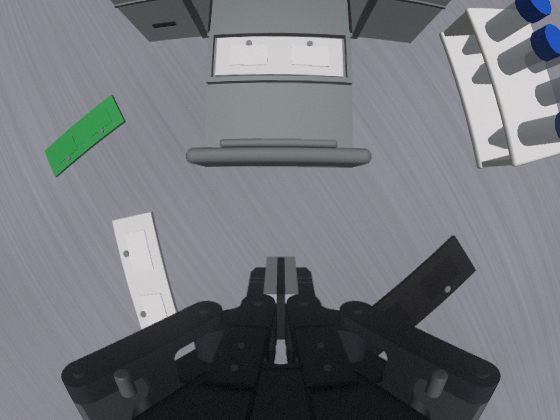

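View pics/scene1c.png

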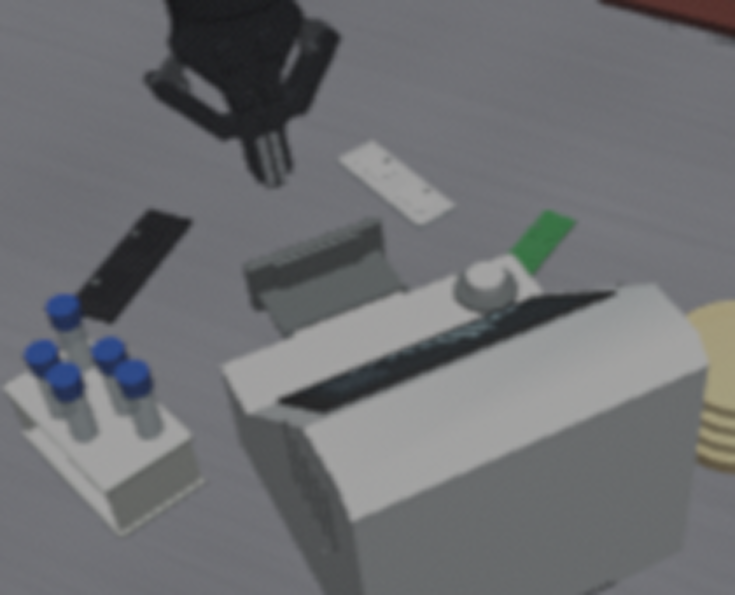

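The wrist view shows the white slide seated in the tray recess at (280,56). The tray plate is square to the tool, centred at (279,156) and in line with the closed fingertips at (281,262). The look-alikes are green at (85,135), larger white at (145,270) and black at (425,290), all clear of the path. Next I make contact gently, then push.

Run:
```python
from h import *
f0=np.array(manip.current_contact_force())
c=manip.move_linear(P(-95,0,36),v=25,contact_N=2.5)
e=np.array(manip.current_eef_pos())
print(c,(e-FRONT)@CX,(e-FRONT)@CY,e[2],(np.array(manip.current_contact_force())-f0)@CX,manip.current_time_s())
cv2.imwrite("pics/wrist2.png",manip.get_image("wrist"))
```

```text
False -95.08241854304258 0.010873274343374515 35.99366407590598 -0.24393550610975648 6.0833
```

View pics/wrist2.png

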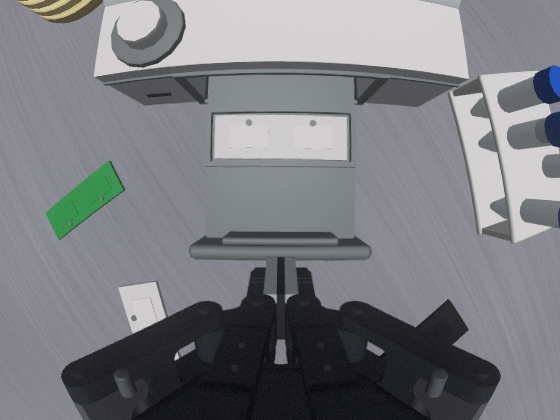

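The plate spans (190–372, 248) and the fingertip at (280,258) looks about level with it, with no contact force yet. I'll continue slowly.

Run:
```python
from h import *
f0=np.array(manip.current_contact_force())
c=manip.move_linear(P(-75,0,36),v=20,contact_N=2.5)
e=np.array(manip.current_eef_pos())
print(c,(e-FRONT)@CX,(e-FRONT)@CY,e[2],(np.array(manip.current_contact_force())-f0)@CX,manip.current_time_s())
cv2.imwrite("pics/wrist3.png",manip.get_image("wrist"))
```

```text
False -75.0674868783548 -0.001225514710771738 35.980520070315706 1.0459654099947455 7.2833
```

View pics/wrist3.png

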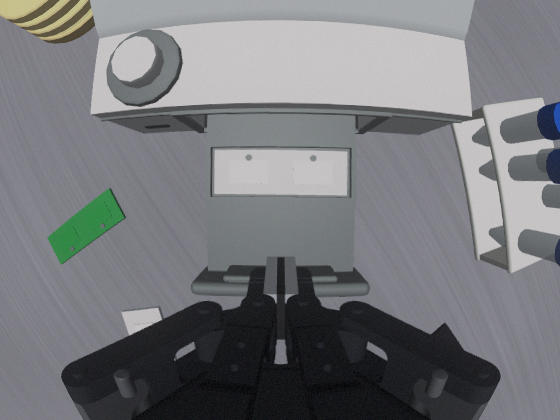

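```bash
cat >> h.py <<'E'
def wproj(X):
    p=manip.camera_params('wrist');e=np.array(manip.current_eef_pos());R=Ro.from_euler('xyz',manip.current_tool_rot(),degrees=True).as_matrix()
    T=np.array(p['tool_from_camera']);c=T[:3,:3].T@(R.T@(np.array(X)-e)-T[:3,3])
    th=np.arctan2(np.hypot(c[0],c[1]),c[2]);u=c[:2]/np.hypot(c[0],c[1])*th*p['fx']; return u[0]+p['cx'],u[1]+p['cy']
E
python3 - <<'E'
from h import *
print('tcp',wproj(manip.current_eef_pos()))
for x in (-95,-87,-80,-75): print(x,wproj(P(x,0,56)),wproj(P(x,48,56)))
print('slide',wproj(P(-29,0,35)),'ledge',wproj(P(0,95,75)),'key',wproj(P(21,66,89)))
cv2.imwrite("pics/top3.png",manip.get_image("top"))
t=manip.get_image("scene")[100:270,130:340]; cv2.imwrite("pics/scene3c.png",cv2.resize(t,None,fx=3.5,fy=3.5,interpolation=cv2.INTER_CUBIC))
print(manip.current_contact_force())
E
```

```text
tcp (np.float64(277.4986655109763), np.float64(252.45915382906867))
-95 (np.float64(277.24435821807856), np.float64(297.58954689037733)) (np.float64(187.2193998830387), np.float64(295.3407147579471))
-87 (np.float64(277.2111342844034), np.float64(283.01557744403607)) (np.float64(186.21292047645906), np.float64(281.1057950557823))
-80 (np.float64(277.18515175639067), np.float64(269.9193229155656)) (np.float64(185.41614777944469), np.float64(268.3357516619668))
-75 (np.float64(277.16853036859425), np.float64(260.38648121549284)) (np.float64(184.89949144064906), np.float64(259.0516385414329))
slide (np.float64(277.41925974168487), np.float64(170.42206999208275)) ledge (np.float64(86.93576168897354), np.float64(114.56606185566103)) key (np.float64(127.84176556724634), np.float64(57.485001877841654))
[-0.43133207  0.55269035 -0.35256187]
```

View pics/scene3c.png

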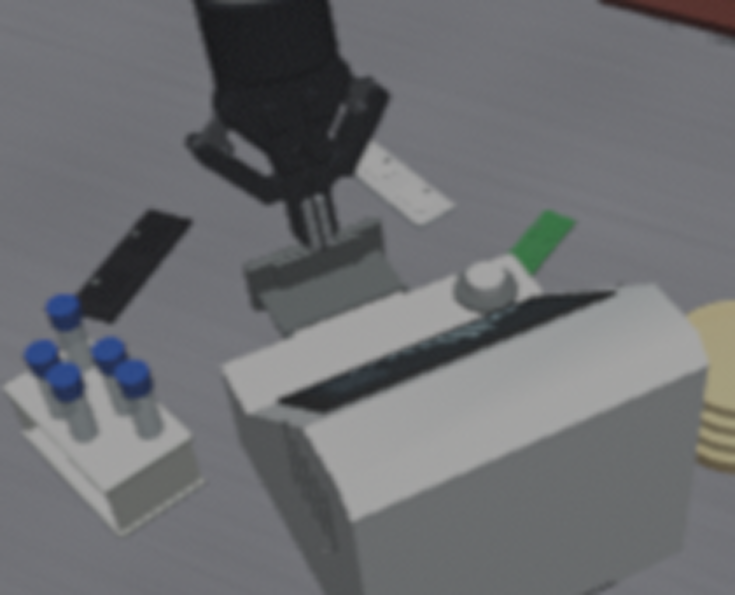

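Run:
```python
from h import *
e=np.array(manip.current_eef_pos());print(e,manip.current_tool_rot(),manip.current_grip_width(),manip.current_qpos())
x=Ro.from_euler('xyz',manip.current_tool_rot(),degrees=True).as_matrix()[:,0]
for s in (0,10,20,30):
  u=proj('scene',e-x*s); print(s,(e-x*s),u,((u[0]-130)*3.5,(u[1]-100)*3.5))
for X in (P(-95,0,56),P(-95,48,56),P(-95,-48,56),P(-87,48,56),P(-87,-48,56)):
  u=proj('scene',X); print(((u[0]-130)*3.5,(u[1]-100)*3.5))
```

```text
[ 519.48749427 -110.60951191   35.9978498 ] [90.00619837 78.00219811 55.23038133] 0.008609870696149912 [-28.75999779   8.48536716 112.93717894  14.09465704  58.0938979
  -1.41024738]
0 [ 519.48749427 -110.60951191   35.9978498 ] (np.float64(221.98831351452782), np.float64(178.96507324661172)) (np.float64(321.95909730084736), np.float64(276.37775636314103))
10 [ 518.3020335  -112.3170978    45.77940557] (np.float64(221.10912737989622), np.float64(175.25140549657087)) (np.float64(318.8819458296368), np.float64(263.379919237998))
20 [ 517.11657272 -114.0246837    55.56096133] (np.float64(220.217693318183), np.float64(171.48600270429498)) (np.float64(315.76192661364047), np.float64(250.20100946503243))
30 [ 515.93111195 -115.73226959   65.34251709] (np.float64(219.31375359565047), np.float64(167.66777620672107)) (np.float64(312.5981375847766), np.float64(236.83721672352374))
(np.float64(305.62699415877677), np.float64(235.2476784516332))
(np.float64(373.0448321489337), np.float64(210.39454152125478))
(np.float64(235.76346312068128), np.float64(261.0024038342988))
(np.float64(378.39921210922506), np.float64(217.4401129534759))
(np.float64(240.58657475032788), np.float64(268.5727500077398))
```

Run:
```python
from h import *
e=np.array(manip.current_eef_pos());R=Ro.from_euler('xyz',manip.current_tool_rot(),degrees=True).as_matrix()
for s in (0,10,20,30): print(s,wproj(e-R[:,0]*s),wproj(e-R[:,0]*s+R[:,1]*11),wproj(e-R[:,0]*s-R[:,1]*11))
for s in (0,10,20,30):
  X=P(-145,0,36.7)-R[:,0]*s;u=proj('scene',X); print(s,((u[0]-130)*3.5,(u[1]-100)*3.5))
t=cv2.imread('pics/wrist3.png')[200:340,200:360];cv2.imwrite('pics/w3c.png',cv2.resize(t,None,fx=4,fy=4,interpolation=cv2.INTER_CUBIC))
```

```text
0 (np.float64(277.49866996319054), np.float64(252.4593008664831)) (np.float64(277.4517417556989), np.float64(234.29648157645934)) (np.float64(277.5492988932795), np.float64(269.76680922856815))
10 (np.float64(277.37606857286323), np.float64(259.9735737381084)) (np.float64(277.3211303926422), np.float64(241.02034173321613)) (np.float64(277.43487414850773), np.float64(277.9418419688363))
20 (np.float64(277.2410870636045), np.float64(268.30559252761947)) (np.float64(277.1763899251021), np.float64(248.516314400632)) (np.float64(277.3097404914014), np.float64(286.9556867226546))
30 (np.float64(277.0919751239152), np.float64(277.5835687350525)) (np.float64(277.01529106633814), np.float64(256.91596310115887)) (np.float64(277.1725653285948), np.float64(296.92819078729303))
0 (np.float64(278.89164117070703), np.float64(213.32504106157307))
10 (np.float64(275.66105197522427), np.float64(200.4661053225192))
20 (np.float64(272.3873968370066), np.float64(187.43575125799578))
30 (np.float64(269.06980883040967), np.float64(174.23052818440345))
```

View pics/w3c.png

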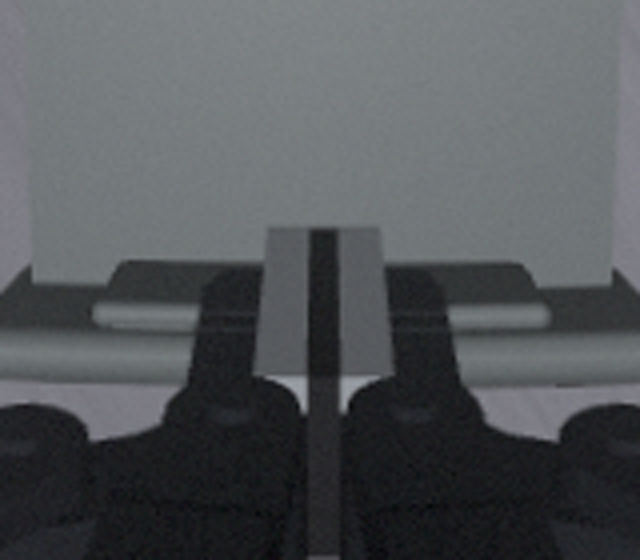

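The pictures agree with each other and contradict the expected tip. In both the wrist and scene views the real fingertip is about 20–30 mm short of the reported TCP, so it is hovering above the plate instead of touching it. I'll back out high, come down lower in front of the plate and check the tip height before pushing.

Run:
```python
from h import *
manip.move_linear(P(-75,0,60),v=80)
manip.move_linear(P(-140,0,60),v=120)
manip.move_linear(P(-140,0,12),v=80)
print(manip.current_contact_force(),manip.current_eef_pos(),manip.current_time_s())
R=Ro.from_euler('xyz',manip.current_tool_rot(),degrees=True).as_matrix();e=np.array(manip.current_eef_pos())
for n in ("scene","top"):
  im=manip.get_image(n)
  for s in (0,20,30):
    u=proj(n,e-R[:,0]*s+R[:,1]*11);print(n,s,u)
  u=proj(n,e-R[:,0]*20);a,b=int(u[0]),int(u[1])
  cv2.imwrite(f"pics/{n}4c.png",cv2.resize(im[b-50:b+50,a-60:a+60],None,fx=6,fy=6,interpolation=cv2.INTER_CUBIC)); print(a-60,b-50)
```

```text
[-0.1725609   0.06123444  0.18105729] [ 482.61727482 -163.95795489   12.03136616] 9.325
scene 0 (np.float64(213.5467511096897), np.float64(171.92306506409622))
scene 20 (np.float64(211.7542168991578), np.float64(164.73175175426866))
scene 30 (np.float64(210.84005926203196), np.float64(161.0643216184763))
150 112
top 0 (np.float64(344.08877632470416), np.float64(250.08393351545462))
top 20 (np.float64(346.6086023260857), np.float64(251.3355330142809))
top 30 (np.float64(347.8979109348982), np.float64(251.9759335846923))
290 203
```

View pics/scene4c.png

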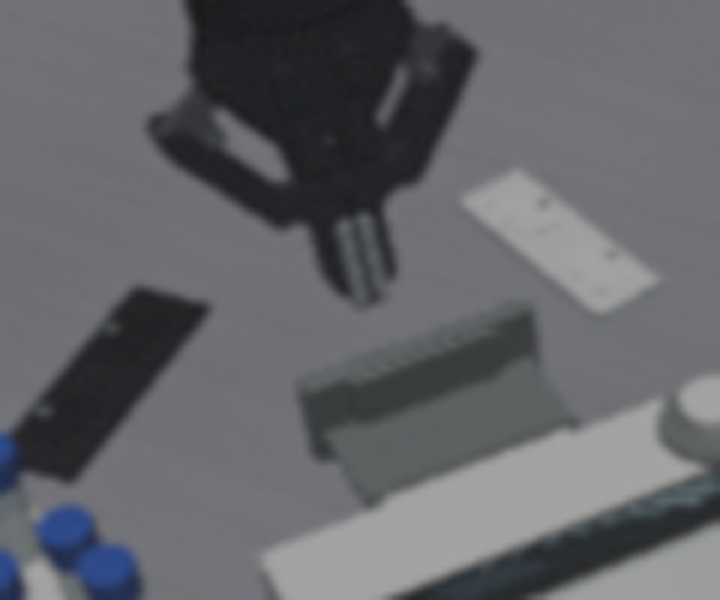

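View pics/top4c.png

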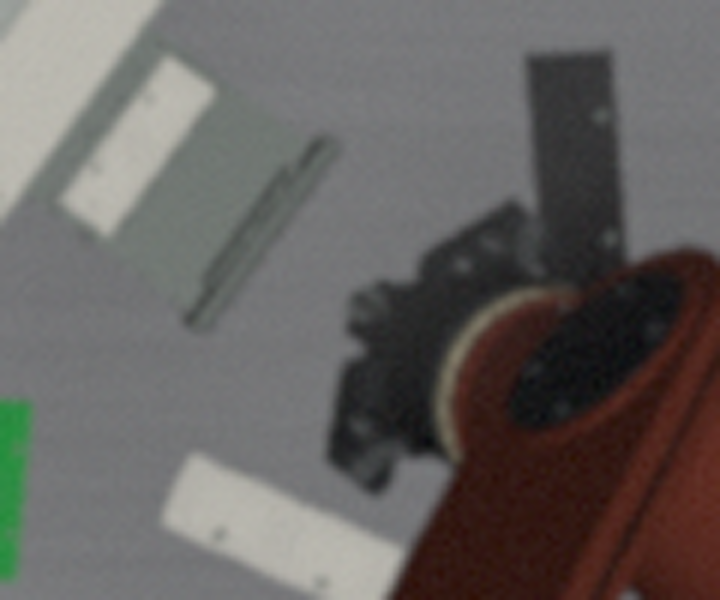

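The fingertip in scene is at (211,163), which puts it about 25 mm behind the reported TCP, so its true height is about 36 mm and it sits in front of the plate. Next I make contact.

Run:
```python
from h import *
c=manip.move_linear(P(-80,0,12),v=20,contact_N=2.5)
e=np.array(manip.current_eef_pos())
print(c,(e-FRONT)@CX,(e-FRONT)@CY,e[2],np.array(manip.current_contact_force())@CX,manip.current_time_s())
cv2.imwrite("pics/wrist5.png",manip.get_image("wrist"))
```

```text
True -99.81943106382768 0.01536545034985977 11.760345636098576 -3.266163580771215 11.3083
```

View pics/wrist5.png

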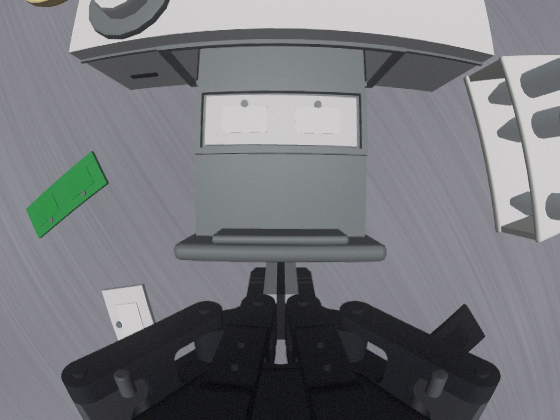

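Contact is confirmed at 3.3 N, with the plate still out and the fingertip hidden behind it at (281,262). Now a 61 mm push, with a force guard.

Run:
```python
from h import *
s=-99.8
for d in (25,45,56,61.5):
  c=manip.move_linear(P(s+d,0,12),v=30,contact_N=14)
  e=np.array(manip.current_eef_pos());print(d,c,(e-FRONT)@CX-s,(e-FRONT)@CY,e[2],np.array(manip.current_contact_force())@CX,manip.current_time_s())
  if c: break
cv2.imwrite("pics/wrist6.png",manip.get_image("wrist"))
t=manip.get_image("scene")[100:270,130:340]; cv2.imwrite("pics/scene6c.png",cv2.resize(t,None,fx=3.5,fy=3.5,interpolation=cv2.INTER_CUBIC))
```

```text
25 False 24.394849308800048 0.037489116334371825 11.692754175849016 -4.3015790613946905 12.3417
45 False 44.017980401355146 -0.07711158070525684 11.686075490469648 -7.094432860264503 13.1583
56 False 55.1389021212778 -0.13783164045914115 11.682549565572375 -5.487884933802051 13.675
61.5 False 60.564964925270985 -0.16945181340789814 11.691454155110643 -5.965762571475884 14.0083
```

View pics/wrist6.png

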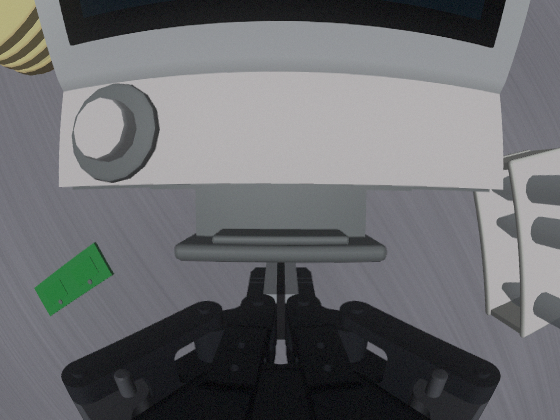

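View pics/scene6c.png

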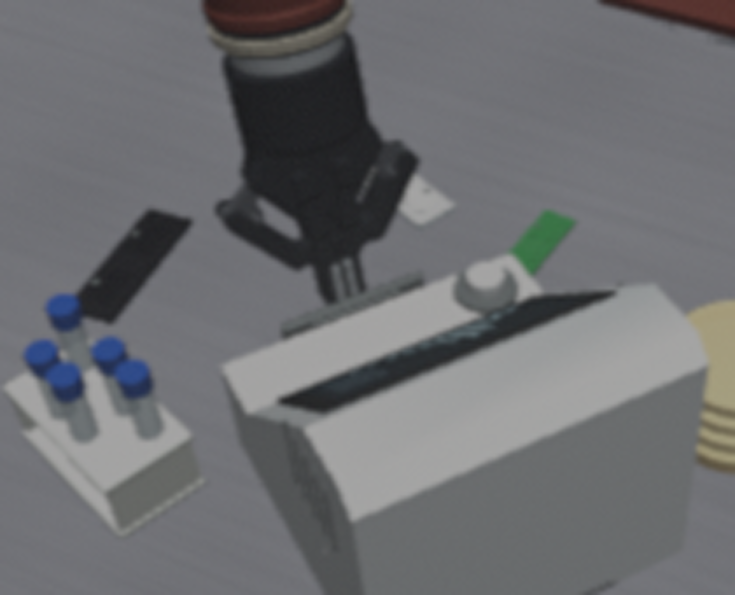

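The tray has travelled about 60.6 mm, and the force fell after 45 mm, so the latch has been passed. I'll go 2 mm further and then release.

Run:
```python
from h import *
s=-99.8
def rep(): 
  e=np.array(manip.current_eef_pos());print((e-FRONT)@CX-s,np.array(manip.current_contact_force())@CX,manip.current_time_s())
manip.move_linear(P(s+63.8,0,12),v=15,contact_N=8);rep()
manip.move_linear(P(s+40,0,12),v=40);rep()
manip.move_linear(P(s,0,12),v=100);rep()
cv2.imwrite("pics/wrist7.png",manip.get_image("wrist"))
for x in (-43,-35,-95+63): print(x,wproj(P(x,0,56)),wproj(P(x,48,56)))
```

```text
62.7973026496444 -7.715537601705882 14.4083
40.17076607516107 0.016108108346729776 15.15
-0.020206919248408894 -0.2801369183565115 15.7
-43 (np.float64(276.3798109991126), np.float64(141.00247418969957)) (np.float64(166.87833507370254), np.float64(143.8863783955569))
-35 (np.float64(276.40572784880794), np.float64(122.44972618499418)) (np.float64(167.3435302318329), np.float64(126.0324796054668))
-32 (np.float64(276.41761525714077), np.float64(115.59062892197021)) (np.float64(167.57360580476535), np.float64(119.42145455721347))
```

View pics/wrist7.png

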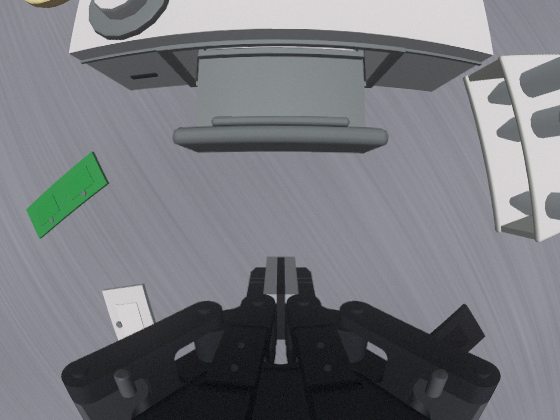

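The plate's top edge at row 141 matches the latched prediction for -43 mm (141.0), and the slide's edge shows inside the slot at (280,48). Next is the key: I'll go above it with the tool vertical and check before pressing.

```bash
python3 - <<'E' 2>/dev/null
from h import *
manip.move_linear(P(-99.8,0,150),v=200)
manip.move_ptp(P(21,66,120),ori(.01))
print(manip.current_eef_pos(),P(21,66,120),manip.current_time_s())
print('key',wproj(P(21,66,89)),'front corner',wproj(P(0,95,75)),wproj(P(0,-95,75)))
im=manip.get_image("wrist");cv2.imwrite("pics/wrist8.png",im)
im=manip.get_image("scene");cv2.imwrite("pics/scene8c.png",cv2.resize(im[110:230,150:300],None,fx=5,fy=5,interpolation=cv2.INTER_CUBIC))
E
```

```text
[518.91952589   6.87407466 118.27139371] [520.0573916    5.98681113 120.        ] 17.2333
key (np.float64(280.1459543266292), np.float64(234.2632533761088)) front corner (np.float64(239.63813390475042), np.float64(254.4734444162306)) (np.float64(477.6541427313158), np.float64(250.1847925558481))
```

View pics/wrist8.png

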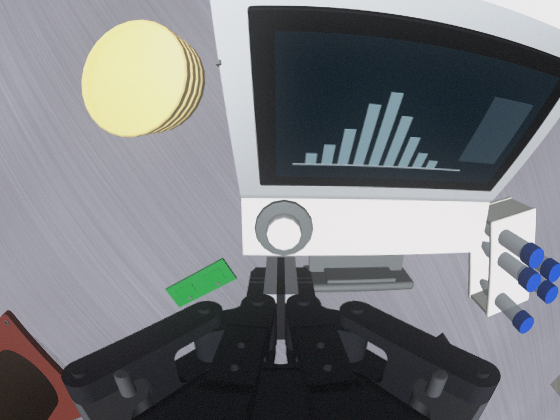

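View pics/scene8c.png

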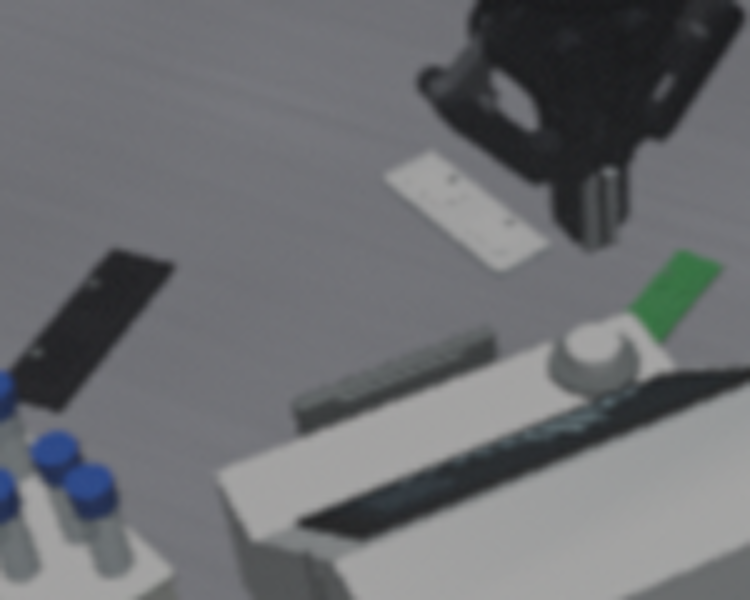

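The key top is seen at (284,234) against a prediction of (280,234), so I shift 1.5 mm to the right. The slide and plate stay latched at (360,275). Pressing now.

```bash
python3 - <<'E' 2>/dev/null
from h import *
def rep(c=None): print(c,np.round(manip.current_eef_pos(),1),np.round(manip.current_contact_force(),1),manip.current_time_s())
manip.move_linear(P(21,64.5,78),v=100);rep()
c=manip.move_linear(P(21,64.5,50),v=20,contact_N=2);rep(c)
z=manip.current_eef_pos()[2]
if c:
  for d in (3,6,8,10):
    c=manip.move_linear(P(21,64.5,z-d),v=15,contact_N=9);rep(c)
    if c: break
  cv2.imwrite("pics/wrist9.png",manip.get_image("wrist"))
  im=manip.get_image("scene");cv2.imwrite("pics/scene9c.png",cv2.resize(im[110:230,150:300],None,fx=5,fy=5,interpolation=cv2.INTER_CUBIC))
E
```

```text
None [521.3   4.6  78. ] [ 0.  -0.6 -0.5] 17.9
True [521.1   5.2  60.5] [0.7 0.4 2.8] 18.775
False [521.1   5.2  57.5] [-2.  -0.3  3.7] 19.125
True [521.1   5.2  57.1] [-3.  -0.3  7.6] 19.3333
```

View pics/scene9c.png

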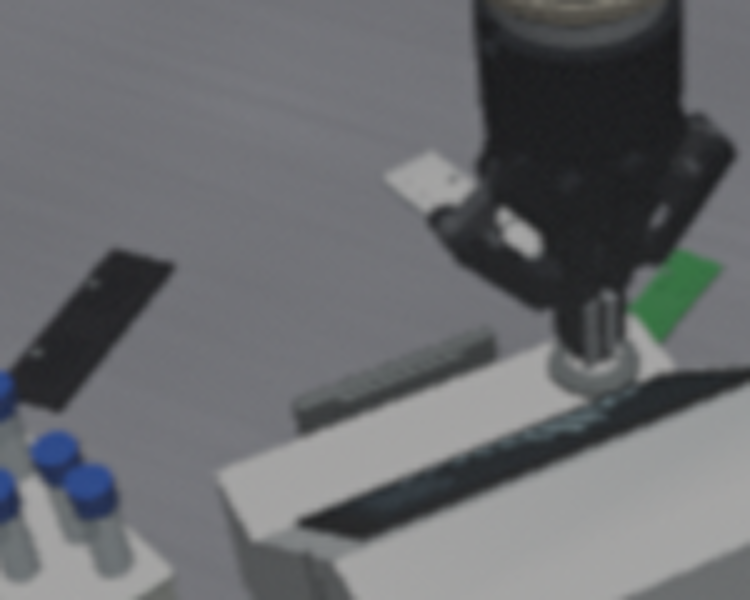

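View pics/wrist9.png

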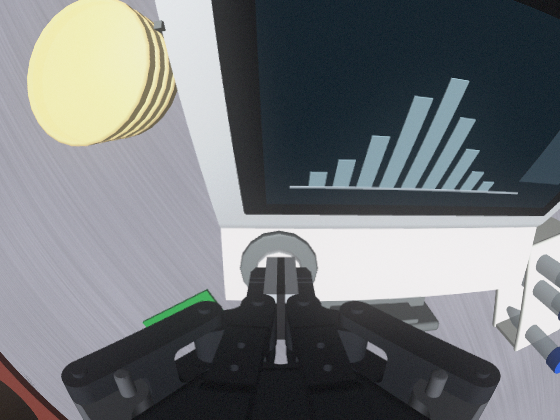

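The fingertip is centred on the key inside its ring at (280,262) and the force rises steeply. I'll press a bit further to be sure it's fully down, then lift away.

```bash
python3 - <<'E' 2>/dev/null
from h import *
def rep(c=None): print(c,np.round(manip.current_eef_pos(),2),np.round(manip.current_contact_force(),1),manip.current_time_s())
z=57.1
for d in (.7,1.4,2.1,2.8,3.5,4.2,5):
  c=manip.move_linear(P(21,64.5,z-d),v=15);rep(d)
  if np.linalg.norm(manip.current_contact_force())>17: break
manip.sleep(.3);rep()
E
```

```text
0.7 [521.13   5.14  57.07] [-4.7  0.7  9.6] 19.6833
1.4 [521.18   5.17  56.99] [-7.   0.7 14.2] 19.9333
2.1 [521.18   5.15  56.85] [-9.   1.  19.2] 20.1833
None [521.23   5.14  56.89] [-8.6  1.3 18.2] 20.4833
```

```bash
python3 - <<'E' 2>/dev/null
from h import *
manip.move_linear(P(21,64.5,110),v=80)
manip.move_linear(P(-90,0,200),v=150)
print(manip.current_contact_force(),manip.current_time_s())
cv2.imwrite("pics/wrist10.png",manip.get_image("wrist"))
e=P(-43,0,56);print(wproj(e),wproj(P(0,0,75)),wproj(P(0,95,75)))
im=manip.get_image("top");cv2.imwrite("pics/top10.png",cv2.resize(im[100:320,160:420],None,fx=2.7,fy=2.7,interpolation=cv2.INTER_CUBIC))
im=manip.get_image("scene");cv2.imwrite("pics/scene10.png",cv2.resize(im[110:370,120:370],None,fx=2.3,fy=2.3,interpolation=cv2.INTER_CUBIC))
E
```

```text
[0.24649155 0.52734088 0.40848897] 22.5167
(np.float64(279.9630099507555), np.float64(145.94734177790517)) (np.float64(279.9468650100177), np.float64(100.17244114262915)) (np.float64(176.06012003983227), np.float64(103.85949449530123))
```

View pics/wrist10.png

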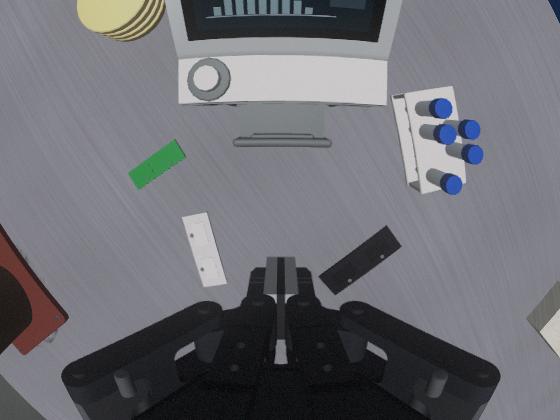

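View pics/scene10.png

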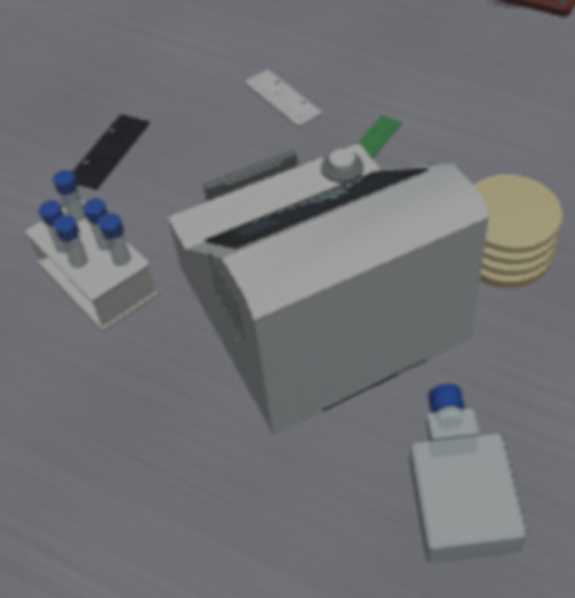

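View pics/top10.png

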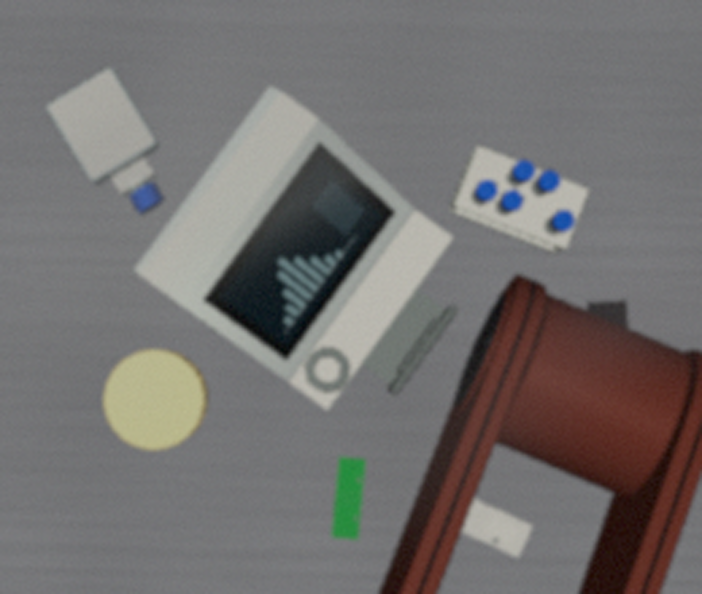

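The tray plate is at row 146 in the wrist view, matching the latched prediction of 145.9, and the key is up at (206,78). The flask, dishes, rack and spare slides haven't moved, and the robot is clear at zero force. I'm handing the job in.

```bash
python3 -c "
from rig import manip
manip.job_done()"
```

```text
the job is handed in; nothing more can be done
```

The tray is latched with the slide in it, the start key has been pressed, and the job was handed in at about 22.6 s of the 40 s allowed.

- **Tray:** I pushed it in gently to about 63 mm, just short of the buffer, with a peak force of about 8 N. The force dropped as it passed the click. After I let go, the plate edge was seen at the row predicted for the latched position, and it was still there after the key press.
- **Slide:** It was seated in the recess right up to the push. After latching, only its edge could be seen inside the slot, lying straight. The rest is hidden, so I could not check it fully.
- **Start key:** I pressed it to its hard stop at about 18 N, and it is back up.
- **Other objects:** The flask, dishes, rack and spare slides looked unmoved, and the arm ended clear at zero force.

**One disagreement:** with the gripper shut, the fingertip was about 25 mm short of the reported TCP. My first approach therefore passed over the plate without touching it. I corrected the height from the images, and the forces when touching the tray and key then fitted that offset.

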